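Unpin the rule case and thread the long rule out

TASK

Fetch the steel rule from its wooden case: draw the locking pin out of its bore and park it upright in the open notch on the front of the case, with its collar resting on the notch block, then slide the blue cover open as far as it goes. The opening is shorter than the rule, so tilt the rule and draw it out endways, and finish while still holding it in the gripper, the whole rule at least 5 cm above the cover, steady and clear of the case and the pin. Leave the pin parked and the cover open, and do not disturb the other things on the table.

Things in the scene. Friction and masses are not known exactly. Their poses are not given: they have to be found in the camera images.
- case: Fixed wooden case. Origin: centre of its underside on the table; x across it (away from the robot at yaw 0), y along it to the left, z up. Outside 166 (x) by 346 (y) mm, walls 8 mm, floor top z = 8, end walls 75 mm high; cover guides on the long walls reach z = 87. Right part y < -10 has a fixed roof, z = 72..78. Two cross rests 16 mm wide, 50 high, at y = 120 and -80 carry the rule.
- mouth (a point): Centre of the case's mouth, at case x 0, y 77.5, z 75 mm; axes as the case's. The mouth is 150 mm wide (x) and 175 mm long: from the roof's edge at case y = -10 to the left end wall at y = 165. The sliding cover closes it at first.
- bore (a point): Mouth of the pin's bore on top of the roof, at case x -55, y -27, z 78 mm; axes as the case's. Bore 13 mm wide, straight down through the roof and a steel block under it (30x28 mm) to case z = 48.
- notch (a point): Where the pin's origin should come to be: on top of the dark steel notch block on the case's front wall, at case x -110, y -100, z 78 mm; axes as the case's. The U notch is 14 mm wide (y), open above, below and to -x; closed end 6 mm behind this point (+x), open end 23 mm before it. Block 24 mm thick.
- pin: Loose upright locking pin, about 50 g. Origin: centre of the underside of its steel collar, which at first rests on the roof; z up along the pin. Below it a shaft 10 mm thick, 28 mm long, tip tapered; above it the collar (22 mm across, z 0..6 mm) and red round grip (18 mm across, z 6..46 mm). In its bore it stops the cover.
- cover (a joint): Slide of the blue steel cover along the case's -y (right): 0 closed, 0.185 m fully open (its stop). Friction about 1.5 N; stays where left. Cover 148 (x) by 186 (y) mm, 5 mm thick, top at z = 85 mm; fully open its left edge is at case y = -13, just clear of the mouth.
- cover_grip (a point): In the cover's black bar handle, 7 mm below its top, at case x 0, y 79 (closed), z 108 mm; moves with the cover. The bar is 14 mm wide (case x), 60 mm long (case y) and rises from the cover's top at z = 85 to z = 115 mm.
- rule: Loose stiff steel rule, 300 mm long (its y axis), 26 mm wide (x), 6 mm thick, about 80 g. Origin: middle of its underside; z up. It lies in the case along the case's y (same sense, within a few degrees), underside at z = 50 mm on the rests, within 12 mm of the case's middle, under cover and roof.
- rule_end_a (a point): Middle of the rule's +y end (left, below the mouth), 5 mm above its underside.
- rule_end_b (a point): Middle of the rule's -y end (right, under the roof), 5 mm above its underside.
- driver: Bystander: red-handled screwdriver, 198 mm long, on the table to the left; not to be disturbed.
- scraper: Bystander: black-handled scraper, 190 mm long, on the table to the right; not to be disturbed.
- blue_tub: Bystander: blue plastic tub, 76 mm across, 98 mm tall, back left; not to be disturbed.
- masking_tape: Bystander: roll of masking tape, 103 mm across, 25 mm high, to the right; not to be disturbed.
- yellow_jar: Bystander: paint jar with a yellow band and white lid, 61 mm across, 74 mm tall, back left; not to be disturbed.

How it is judged:
By the outcome, as a careful person would: the job done as asked, in the order asked, and still so for the second after the job is handed in, while the arm keeps its last pose, push and grip.
It also fails if it takes over 54 s, if anything falls off the work surface, if the arm or the gripper's body presses on something with over 40 N, if the wrist force passes 120 N, or if a joint passes its speed limit or range.

ROBOT

A 6-joint arm with a two-finger parallel gripper is mounted at the origin on a cart in front of the work surface, level with it; the furniture and walls round the work are solid. World frame = base frame: x ahead of the robot, y to its left, z up, the work surface at z = 0. Lengths are in m, angles in rad, forces in N, time in s.
With the tool pointing down it reaches from about 0.325 to 0.925 m from the base axis. Payload 3.1 kg.
Tool frame: the origin (TCP) lies between the finger pads; the fingertips stand 8 mm ahead of it and the grasp point (between the pads) lies 11 mm behind it; z points along the fingers, y is the line along which they close (so a half turn about z gives the same grasp; the last joint's range is limited). The gripper opens to 85 mm and grips with 20 to 120 N. Pads are 22 mm wide; open, the fingers measure 114 mm over their backs; the gripper's body (76 mm by 85 mm) begins 54 mm behind the grasp point. The pads swing forward as they close: fully open they stand 13 mm farther back than shut.
Start: joints at [1.014, 0.217, 1.613, -0, 1.311, -0.112], TCP at [0.269, 0.564, 0.206] pointing down, gripper open.
Joint ranges: [-2.75, 2.75], [-0.78, 2.1], [0.31, 2.55], [-1.13, 4.27], [0.13, 2.63], [-2.58, 2.58]. Speed limits (rad/s): [2.79, 2.79, 3.14, 3.14, 3.14, 3.14].

INTERFACE

Orientations are given as a unit quaternion [x, y, z, w].
In Python, from bench import manip, grab_frame, order gives the robot as it stands.
- The arm moves only by the shell command python3 -m handwheel 'ROWS' [OPENING] [FORCE]. ROWS is JSON, a list of rows, each a list of 2 entries, a list of its own where there are three numbers: the shift along the world's x, y, z in cm, then the turn about the world's z in rad. In form: [[[x, y, z], twist], ...]. A call has exactly 8 rows; each row is the pose to reach, as a shift and turn from the pose commanded when the call began; what a row does not reach only later rows make up. A row lasts 1/8 s, in which the tool goes at most 62.5 mm and 10.7 degrees, less where a joint would pass 70% of its speed; a pose out of reach is approached as far as the arm can. A call with a gripper value outside its range is refused whole. OPENING is the closure, from -1 (fully open) to 1 (shut), so that 0 is half open, set as the call begins (- or left out, the last holds). The fingers move at their own pace and stop on an object; FORCE is the grip in N (left out, the last holds). Time passes only in rows, so rows that repeat a pose let the fingers close, or fill a call up. It gives the time, the measured TCP pose, the force, the opening and the grip force at its end, in the units of the state.
- manip.sense(): the state, without advancing time (a new reading comes with each control period).
- grab_frame(name): name is "scene" or "top"; returns a dict with "img" (420x560x3 uint8, red, green, blue), "intrinsics" (3x3 intrinsics, pixels), "world_from_camera" (4x4, takes a point from camera to world coordinates). Camera axes: x right, y up, looking along -z (the intrinsics and any distortion apply to the point x, -y, -z); pixel columns grow to the right and rows downward; lengths in m; the calibration is good to about 2 mm. A picture is of the moment at which its call begins. There is no depth.
- order.job_done(): hands the job in; it is judged then, once.
The state is a dict: "time_s": time; "qpos": joint angles; "dq": joint speeds; "joint_efforts": joint torques, N m; "position": TCP position; "tcp_rot": TCP orientation; "wrist_force": force on the tool from outside, world axes, zero at the start; "moment": the same for the moment, N m; "opening": opening from 0.0 (shut) to 1.0 (fully open); "gripper_force": force on a finger pad.
Only numpy, scipy, OpenCV 4.12 (cv2) and the standard library are available. Lean on these libraries where they do the work, as an engineer would, in place of code of your own. Each camera call takes 0.05 s, during which the arm holds its last target. There are 200 camera calls.

## Working session

There is one attempt and no reset: what is moved stays moved. The work goes in short steps, Python scripts to look and compute and a shell command to move; the robot and the scene stay as the last step left them, time stands still between calls to the robot, and variables do not carry over. Pictures are saved under pics/ and viewed, at most 10 in all, crops included, and the job is handed in when it is done.

```bash
mkdir -p pics; ls; cat > h.py <<'E'
import numpy as np, cv2
from bench import manip, grab_frame, order
def snap(n,f):
    d=grab_frame(n); cv2.imwrite(f,d["img"][:,:,::-1]); return d
def ray(d,u,v):
    K=np.array(d["intrinsics"]);T=np.array(d["world_from_camera"])
    r=np.linalg.inv(K)@[u,v,1]; r=np.array([r[0],-r[1],-r[2]])
    return T[:3,3],T[:3,:3]@r
def onplane(d,u,v,z):
    o,r=ray(d,u,v); return o+r*(z-o[2])/r[2]
def proj(d,p):
    K=np.array(d["intrinsics"]);T=np.linalg.inv(np.array(d["world_from_camera"]))
    c=T[:3,:3]@p+T[:3,3]; q=K@[c[0],-c[1],-c[2]]; return q[:2]/q[2]
E
python3 - <<'E'
from h import *
import pickle
ds={n:snap(n,f"pics/{n}0.png") for n in("scene","top")}
pickle.dump(ds,open("d0.pkl","wb"))
for d in ds.values(): print({k:(np.round(v,3).tolist() if k!="img" else 0) for k,v in d.items()})
print(manip.sense())
E
```

```text
pics
{'img': 0, 'intrinsics': [[392.076, 0.0, 276.611], [0.0, 392.076, 203.735], [0.0, 0.0, 1.0]], 'world_from_camera': [[0.809, 0.377, -0.451, 0.042], [-0.588, 0.519, -0.62, -0.727], [0.001, 0.767, 0.642, 0.869], [0.0, 0.0, 0.0, 1.0]]}
{'img': 0, 'intrinsics': [[424.749, 0.0, 280.903], [0.0, 424.749, 205.501], [0.0, 0.0, 1.0]], 'world_from_camera': [[0.025, 0.997, -0.078, 0.514], [-1.0, 0.024, -0.02, -0.007], [-0.018, 0.078, 0.997, 1.34], [0.0, 0.0, 0.0, 1.0]]}
{'time_s': 0.1, 'qpos': array([ 1.01379736e+00,  2.17715417e-01,  1.61481569e+00,  3.49545077e-05,
        1.31132092e+00, -1.12190641e-01]), 'dq': array([-0.00077997, -0.00110265, -0.0051486 ,  0.0006701 , -0.00207884,
       -0.00084114]), 'joint_efforts': array([ 1.22873803e-04, -3.98075938e+01, -3.04972887e+01, -1.37519883e-04,
        4.19463264e-03,  1.41043631e-05]), 'position': array([0.26845885, 0.56350358, 0.20505422]), 'tcp_rot': array([ 2.20579456e-01,  9.75368354e-01, -1.06149267e-03, -3.86924446e-04]), 'wrist_force': array([0.25327161, 0.1891978 , 1.32252478]), 'moment': array([-0.03217595,  0.01368231,  0.00070658]), 'gripper_force': 0.0, 'opening': 1.0028812370620577}
```

View pics/top0.png

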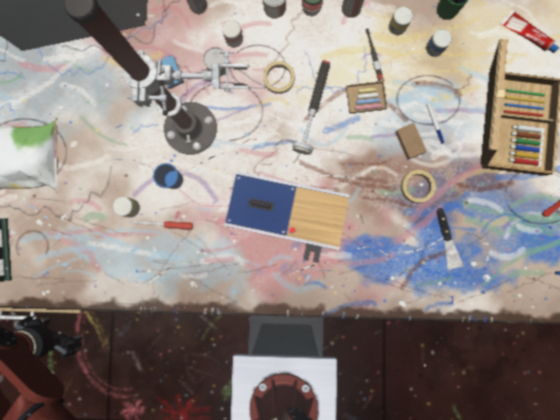

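View pics/scene0.png

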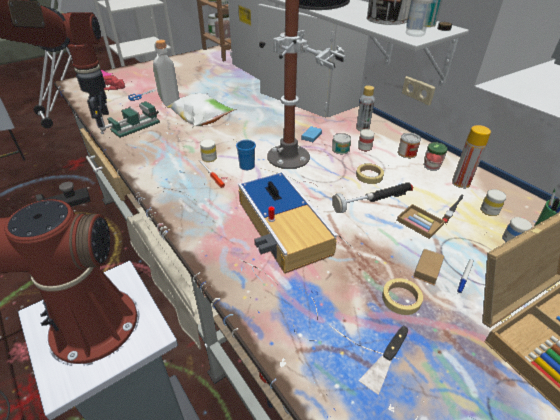

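The top view shows the case at about (225–350, 175–247), with the blue cover on its left, the red pin at about (292, 229) and the notch block at (312, 253). The scene view shows the same, with a lamp pole behind and to the left of the case. Next I locate the case.

```bash
python3 - <<'E'
from h import *
import pickle
ds=pickle.load(open("d0.pkl","rb"))
def big(m):
    n,l,s,c=cv2.connectedComponentsWithStats(m.astype(np.uint8)); i=1+np.argmax(s[1:,4]); return l==i
for n,d in ds.items():
    hsv=cv2.cvtColor(d["img"],cv2.COLOR_RGB2HSV).astype(int); H,S,V=hsv[...,0],hsv[...,1],hsv[...,2]
    roi=np.zeros(H.shape,bool)
    if n=="top": roi[165:262,215:362]=1
    else: roi[165:275,230:340]=1
    blue=big(roi&(H>100)&(H<125)&(S>120))
    wood=big(roi&(H>10)&(H<28)&(S>75)&(V>110))
    red=big(roi&((H<6)|(H>174))&(S>170))
    for nm,m in(("blue",blue),("wood",wood),("red",red)):
        mm=cv2.morphologyEx(m.astype(np.uint8),cv2.MORPH_CLOSE,np.ones((15,15)) if nm!="red" else np.ones((1,1)))
        cs,_=cv2.findContours(mm,cv2.RETR_EXTERNAL,cv2.CHAIN_APPROX_NONE)
        c=max(cs,key=cv2.contourArea)[:,0].astype(float)
        z={"blue":.085,"wood":.078,"red":.118}[nm]
        P=np.array([onplane(d,u,v,z)[:2]*1000 for u,v in c],np.float32)
        r=cv2.minAreaRect(P); M=cv2.moments(P.reshape(-1,1,2))
        print(n,nm,m.sum(),"rect",np.round(r[0],1),np.round(r[1],1),round(r[2],2),"cen",round(M['m10']/M['m00'],1) if M['m00'] else 0,round(M['m01']/M['m00'],1) if M['m00'] else 0, "px",c.min(0),c.max(0))
d=ds["top"]; cv2.imwrite("pics/z.png",np.hstack([cv2.resize(d["img"][165:265,215:365,::-1],None,fx=4,fy=4,interpolation=cv2.INTER_CUBIC)]))
E
```

```text
scene blue 1373 rect [614.2  79.4] [181.9 144.9] 79.45 cen 614.3 79.1 px [242. 174.] [306. 216.]
scene wood 2725 rect [ 561.1 -110.8] [218.5 187. ] 79.17 cen 573.9 -115.3 px [265. 205.] [336. 273.]
scene red 53 rect [533.4 -23.5] [48.6 11.8] 54.4 cen 534.3 -22.6 px [269. 207.] [273. 218.]Traceback (most recent call last):
  File "<stdin>", line 13, in <module>
  File "<stdin>", line 5, in big
    return _wrapfunc(a, 'argmax', axis=axis, out=out, **kwds)
    return bound(*args, **kwds)
ValueError: attempt to get argmax of an empty sequence
```

```bash
python3 - <<'E'
from h import *
import pickle
ds=pickle.load(open("d0.pkl","rb"))
def big(m):
    n,l,s,c=cv2.connectedComponentsWithStats(m.astype(np.uint8)); i=1+np.argmax(s[1:,4]); return l==i
d=ds["top"]
hsv=cv2.cvtColor(d["img"],cv2.COLOR_RGB2HSV).astype(int); H,S,V=hsv[...,0],hsv[...,1],hsv[...,2]
roi=np.zeros(H.shape,bool); roi[165:262,215:362]=1
for nm,m,z in(("blue",roi&(H>100)&(H<125)&(S>120),.085),("wood",roi&(H>10)&(H<28)&(S>75)&(V>110),.078)):
    mm=cv2.morphologyEx(big(m).astype(np.uint8),cv2.MORPH_CLOSE,np.ones((15,15)))
    cs,_=cv2.findContours(mm,cv2.RETR_EXTERNAL,cv2.CHAIN_APPROX_NONE)
    P=np.array([onplane(d,u,v,z)[:2]*1000 for u,v in max(cs,key=cv2.contourArea)[:,0]],np.float32)
    print(nm,cv2.minAreaRect(P))
roi2=np.zeros(H.shape,bool); roi2[220:240,282:302]=1
red=big(roi2&((H<8)|(H>172))&(S>110)); ys,xs=np.nonzero(red); print("red",red.sum(),xs.mean(),ys.mean(),onplane(d,xs.mean(),ys.mean(),.124))
# prediction from scene blue
a=np.deg2rad(-10.55); R=np.array([[np.cos(a),-np.sin(a)],[np.sin(a),np.cos(a)]])
C=np.array([.6142,.0794])-R@[0,.079]; print("case",C)
for n,p in dict(bore=(-.055,-.027),notch=(-.11,-.1),grip=(0,.079),mouth=(0,.0775),open=(0,-.106)).items(): print(n,C+R@p)
b=C+R@[-.055,-.027]
for n in ds: print(n,[np.round(proj(ds[n],np.r_[b,z]),1) for z in(.084,.124)])
cv2.imwrite("pics/z.png",cv2.resize(d["img"][165:265,215:365,::-1],None,fx=4,fy=4,interpolation=cv2.INTER_CUBIC))
E
```

```text
blue ((613.5914306640625, 77.7926254272461), (170.91783142089844, 137.70030212402344), 79.60590362548828)
wood ((582.6175537109375, -92.84626770019531), (159.08831787109375, 145.87652587890625), 79.46915435791016)
red 30 291.6333333333333 229.53333333333333 [ 0.54056066 -0.01549432  0.124     ]
case [0.59973561 0.00173546]
bore [ 0.54072184 -0.01473798]
notch [ 0.47328576 -0.07643381]
grip [0.6142 0.0794]
mouth [0.61392536 0.07792536]
open [ 0.5803277  -0.10247267]
scene [array([271.4, 218.5]), array([271.3, 208.3])]
top [array([291.3, 229.8]), array([291.4, 229.5])]
```

View pics/z.png

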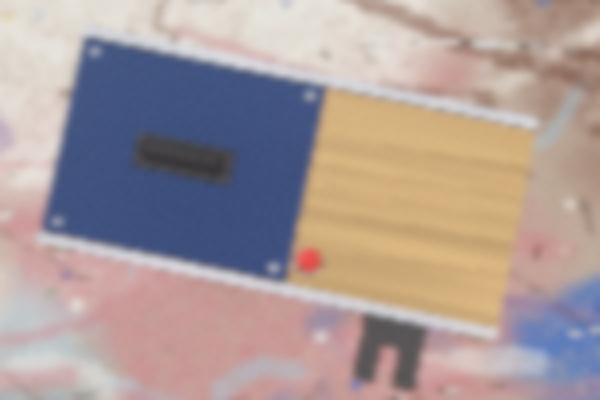

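The two views agree: case centre (0.600, 0.0015), yaw −0.183 rad. The close-up shows the pin at (308, 260) and the notch at (388, 360) in crop pixels. Now I move over the pin.

```bash
python3 -m handwheel '[[[27.2,-57.9,0],-1.308],[[27.2,-57.9,0],-1.308],[[27.2,-57.9,0],-1.308],[[27.2,-57.9,0],-1.308],[[27.2,-57.9,0],-1.308],[[27.2,-57.9,0],-1.308],[[27.2,-57.9,0],-1.308],[[27.2,-57.9,0],-1.308]]' -1 40
```

```text
time_s: 1.1
position: [0.4817, 0.1098, 0.2061]
tcp_rot: [0.769, 0.64, 0.0, -0.0]
wrist_force: [0.9, 1.0, 0.8]
opening: 1.001
gripper_force: 0.0
```

```bash
python3 -m handwheel '[[[5.9,-12.5,0],0],[[5.9,-12.5,0],0],[[5.9,-12.5,0],0],[[5.9,-12.5,0],0],[[5.9,-12.5,-5],0],[[5.9,-12.5,-8],0],[[5.9,-12.5,-10.4],0],[[5.9,-12.5,-10.4],0]]'
python3 - <<'E'
from h import *
s=manip.sense(); print(s["position"],s["wrist_force"])
d=snap("scene","pics/s1.png"); cv2.imwrite("pics/s1c.png",cv2.resize(d["img"][140:280,200:350,::-1],None,fx=4,fy=4,interpolation=cv2.INTER_CUBIC))
E
```

```text
time_s: 2.1
position: [0.5372, -0.011, 0.0997]
tcp_rot: [0.768, 0.641, -0.002, -0.003]
wrist_force: [-0.3, 1.2, 0.1]
opening: 0.998
gripper_force: 0.0
[ 0.5372496  -0.0109614   0.09972833] [-0.2502775   1.18836763  0.10597633]
```

View pics/s1c.png

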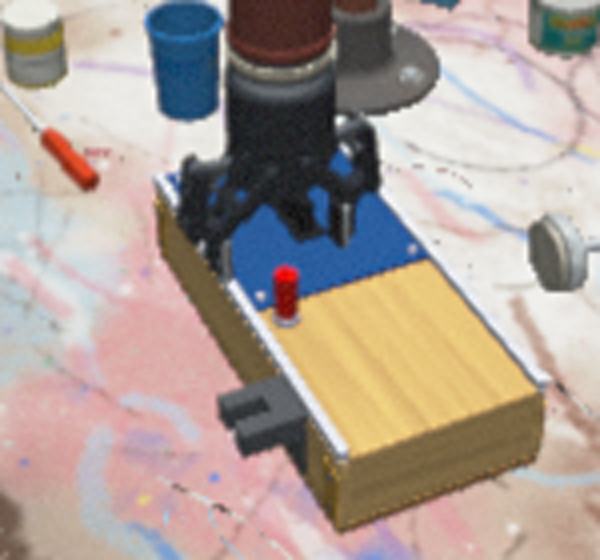

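The crop shows the pin at about (286, 295), with the fingertips at about (225, 275) and (345, 240). The gripper looks offset towards the handle, so I check this numerically.

```bash
python3 - <<'E'
from h import *
d=grab_frame("scene"); s=manip.sense(); print(s["position"],s["tcp_rot"],s["qpos"],s["time_s"])
for u,v in((256.3,208.8),(286.2,200)): print([np.round(onplane(d,u,v,z),3) for z in(.09,.105,.12)])
print(proj(d,s["position"]))
d=grab_frame("top"); print(proj(d,s["position"]))
cv2.imwrite("pics/t1c.png",cv2.resize(d["img"][165:265,215:365,::-1],None,fx=4,fy=4,interpolation=cv2.INTER_CUBIC))
E
```

```text
[ 0.54039603 -0.01198312  0.10286014] [ 7.67847192e-01  6.40633018e-01  1.59356407e-04 -3.24962217e-05] [-1.52211935e-01  1.52614675e-01  1.89659877e+00  3.17622353e-04
  1.09221702e+00  2.77933446e-02] 2.2
[array([0.525, 0.043, 0.09 ]), array([0.516, 0.028, 0.105]), array([0.507, 0.013, 0.12 ])]
[array([0.624, 0.023, 0.09 ]), array([0.613, 0.008, 0.105]), array([ 0.602, -0.006,  0.12 ])]
[270.69649922 213.27209574]
[290.36988286 229.71721647]
```

View pics/t1c.png

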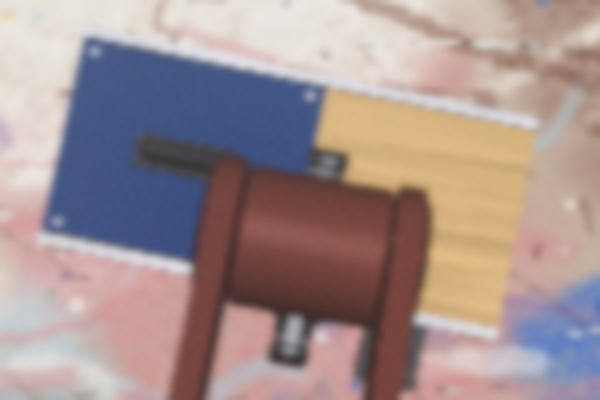

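```bash
python3 - <<'E'
from h import *
d=snap("scene","pics/s2.png"); a=cv2.imread("pics/s1.png"); b=cv2.imread("pics/s2.png")
df=np.abs(a.astype(int)-b).max(2)[140:280,200:350]; print((df>40).sum())
cv2.imwrite("pics/s2c.png",cv2.resize(b[140:280,200:350],None,fx=4,fy=4,interpolation=cv2.INTER_CUBIC))
E
```

```text
442
```

View pics/s2c.png

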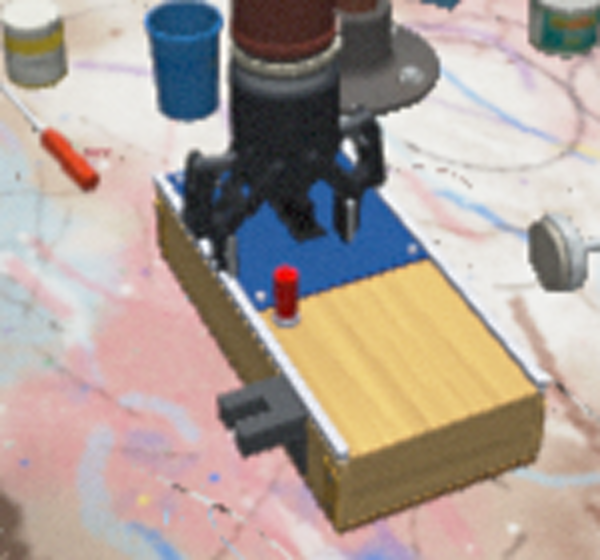

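The gripper still looks about 3 cm high, or shifted. Closing here is harmless, and the opening will tell whether the pin is between the fingers.

```bash
python3 -m handwheel '[[[0,0,0],0],[[0,0,0],0],[[0,0,0],0],[[0,0,0],0],[[0,0,0],0],[[0,0,0],0],[[0,0,0],0],[[0,0,0],0]]' 1 40
python3 - <<'E'
from h import *
d=snap("scene","pics/s3.png")
cv2.imwrite("pics/s3c.png",cv2.resize(d["img"][140:280,200:350,::-1],None,fx=4,fy=4,interpolation=cv2.INTER_CUBIC))
E
```

```text
time_s: 3.3
position: [0.5405, -0.0133, 0.1023]
tcp_rot: [0.768, 0.64, -0.0, -0.0]
wrist_force: [-1.0, -0.2, -1.0]
opening: 0.002
gripper_force: 0.0
```

View pics/s3c.png

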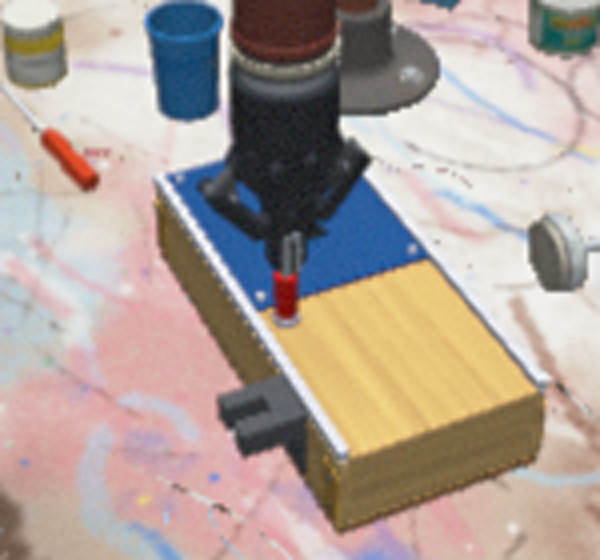

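The shut tip meets the pin top at crop (288, 272), and the top view put the gripper in line with the pin. So the tool seems about 3 cm higher than reported. I check the same offset in the start picture.

```bash
python3 - <<'E'
from h import *
import pickle
d=pickle.load(open("d0.pkl","rb"))["scene"]
p=np.array([.2685,.5635,0]); a=1.125; y=np.array([np.cos(a),np.sin(a),0])
for z in(.18,.211,.24): print(z,[np.round(proj(d,p+[0,0,z]+k*.045*y),1) for k in(-1,0,1)])
im=cv2.resize(d["img"][60:140,60:140,::-1],None,fx=5,fy=5,interpolation=cv2.INTER_CUBIC)
s=cv2.imread("pics/s3.png")[185:225,255:290]; s=cv2.resize(s,None,fx=10,fy=10,interpolation=cv2.INTER_NEAREST)
cv2.imwrite("pics/mix.png",np.hstack([im,s]))
E
```

```text
0.18 [array([106.8, 144.2]), array([108.7, 137.4]), array([110.5, 131. ])]
0.211 [array([104.2, 136.1]), array([106.2, 129.4]), array([108.1, 123.1])]
0.24 [array([101.7, 128.2]), array([103.8, 121.7]), array([105.8, 115.4])]
```

View pics/mix.png

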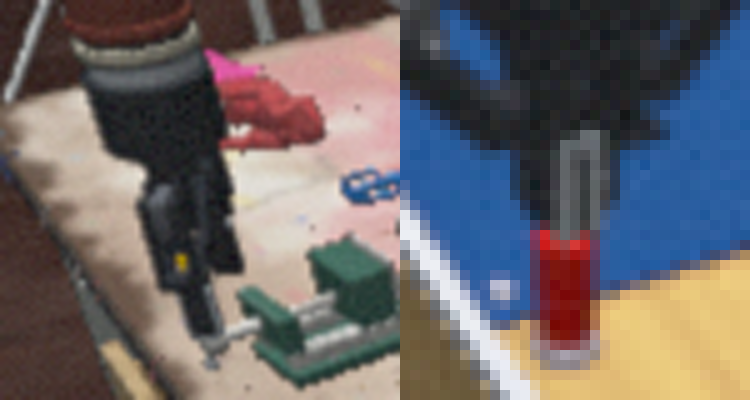

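The start picture shows the same +29 mm height offset, so actual tool z ≈ reported z + 0.03. I open the gripper, descend 3 cm and grip.

```bash
python3 -m handwheel '[[[0,0,0],0],[[0,0,0],0],[[0,0,0],0],[[0,0,0],0],[[0,0,-1],0],[[0,0,-2],0],[[0,0,-3],0],[[0,0,-3],0]]' -0.2 40; python3 -m handwheel '[[[0,0,0],0],[[0,0,0],0],[[0,0,0],0],[[0,0,0],0],[[0,0,0],0],[[0,0,0],0],[[0,0,0],0],[[0,0,0],0]]' 1 40
```

```text
time_s: 4.35
position: [0.5391, -0.0131, 0.0706]
tcp_rot: [0.768, 0.64, -0.001, -0.001]
wrist_force: [0.5, -0.4, -0.5]
opening: 0.597
gripper_force: 0.0
time_s: 5.35
position: [0.541, -0.0134, 0.0728]
tcp_rot: [0.768, 0.64, 0.0, 0.0]
wrist_force: [0.7, -0.2, 3.1]
opening: 0.197
gripper_force: 39.4
```

Gripped (opening 0.197 ≈ the 18 mm grip). Now lift, carry it to above the notch and partly lower.

```bash
python3 -m handwheel '[[[0,0,1.5],0],[[0,0,3],0],[[0,0,4.5],0],[[0,0,4.5],0],[[-2,-1.8,4.5],0],[[-4.5,-4,4.5],0],[[-6.7,-6.2,4.5],0],[[-6.7,-6.2,4.5],0]]'; python3 -m handwheel '[[[0,0,0],0],[[0,0,0],0],[[0,0,-0.8],0],[[0,0,-1.4],0],[[0,0,-1.4],0],[[0,0,-1.4],0],[[0,0,-1.4],0],[[0,0,-1.4],0]]'
python3 - <<'E'
from h import *
d=snap("scene","pics/s4.png"); s=manip.sense(); print(s["position"],s["wrist_force"])
t=snap("top","pics/t4.png")
for n,dd in(("s",d),("t",t)):
    print(n,[np.round(proj(dd,np.array([.4733,-.0764,z])),1) for z in(.05,.078,.124)])
a=cv2.resize(d["img"][195:275,225:305,::-1],None,fx=7,fy=7,interpolation=cv2.INTER_CUBIC)
cv2.imwrite("pics/s4c.png",a)
E
```

```text
time_s: 6.35
position: [0.4717, -0.076, 0.1166]
tcp_rot: [0.769, 0.639, -0.001, -0.001]
wrist_force: [0.8, -0.5, 0.0]
opening: 0.192
gripper_force: 39.4
time_s: 7.35
position: [0.4737, -0.0755, 0.1036]
tcp_rot: [0.768, 0.64, 0.0, 0.0]
wrist_force: [-0.1, -0.9, -1.0]
opening: 0.193
gripper_force: 39.4
[ 0.4736923  -0.0754127   0.10355047] [ 0.36652859 -0.81601911 -0.40479966]
s [array([264.8, 248.2]), array([264.6, 241.3]), array([264.3, 229.5])]
t [array([311.1, 252.9]), array([311.6, 253.2]), array([312.5, 253.8])]
```

View pics/s4c.png

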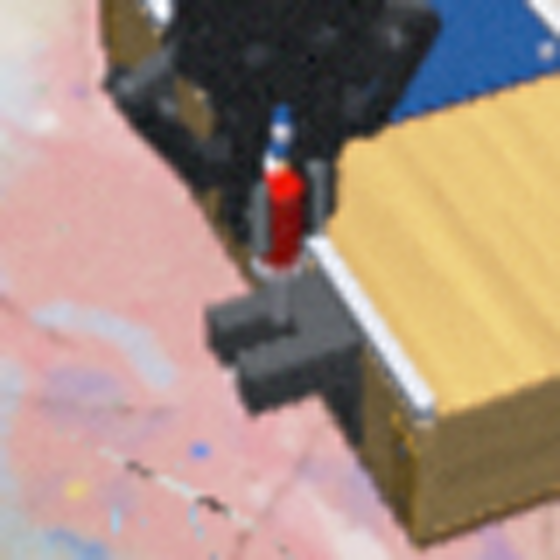

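The pin is upright over the notch: collar at about (280, 265), shaft entering the slot at about (285, 325). I lower gently with a 1 mm bias toward the open side.

```bash
python3 -m handwheel '[[[-0.1,0,-0.3],0],[[-0.1,0,-0.7],0],[[-0.1,0,-1.1],0],[[-0.1,0,-1.5],0],[[-0.1,0,-1.9],0],[[-0.1,0,-2.2],0],[[-0.1,0,-2.2],0],[[-0.1,0,-2.2],0]]'; python3 -m handwheel '[[[0,0,-0.2],0],[[0,0,-0.4],0],[[0,0,-0.5],0],[[0,0,-0.6],0],[[0,0,-0.7],0],[[0,0,-0.8],0],[[0,0,-0.8],0],[[0,0,-0.8],0]]'
```

```text
time_s: 8.45
position: [0.4726, -0.0754, 0.0814]
tcp_rot: [0.768, 0.64, 0.0, 0.0]
wrist_force: [0.3, 0.1, -0.3]
opening: 0.2
gripper_force: 39.4
time_s: 9.45
position: [0.4725, -0.0754, 0.0733]
tcp_rot: [0.768, 0.64, 0.0, 0.0]
wrist_force: [-0.1, 0.3, -0.2]
opening: 0.196
gripper_force: 39.4
```

```bash
python3 -m handwheel '[[[0,0,-0.1],0],[[0,0,-0.1],0],[[0,0,-0.1],0],[[0,0,-0.1],0],[[0,0,-0.1],0],[[0,0,-0.1],0],[[0,0,-0.1],0],[[0,0,-0.1],0]]'; python3 -m handwheel '[[[0,0,0],0],[[0,0,0],0],[[0,0,0],0],[[0,0,0],0],[[0,0,0],0],[[0,0,2],0],[[0,0,5],0],[[0,0,8],0]]' 0 40
python3 - <<'E'
from h import *
d=snap("scene","pics/s5.png")
hsv=cv2.cvtColor(d["img"],cv2.COLOR_RGB2HSV).astype(int); H,S=hsv[...,0],hsv[...,1]
m=np.zeros(H.shape,bool); m[215:255,250:280]=1; m&=((H<6)|(H>174))&(S>170); ys,xs=np.nonzero(m); print(len(xs),xs.mean(),ys.mean(),ys.min(),ys.max())
print([np.round(proj(d,np.array([.4733,-.0764,z])),1) for z in(.084,.104,.124)])
cv2.imwrite("pics/s5c.png",cv2.resize(d["img"][195:275,225:305,::-1],None,fx=7,fy=7,interpolation=cv2.INTER_CUBIC))
E
```

```text
time_s: 10.45
position: [0.4728, -0.0754, 0.0728]
tcp_rot: [0.768, 0.64, 0.0, 0.0]
wrist_force: [-1.6, 0.4, 5.4]
opening: 0.194
gripper_force: 40.0
time_s: 11.45
position: [0.4723, -0.0753, 0.1529]
tcp_rot: [0.768, 0.64, -0.0, -0.0]
wrist_force: [0.7, 0.3, -0.3]
opening: 0.503
gripper_force: 0.0
65 264.12307692307695 233.30769230769232 228 240
[array([264.5, 239.8]), array([264.4, 234.7]), array([264.3, 229.5])]
```

Pin released and parked: red centre at (264, 233), rows 228–240, matches the prediction. Next is the cover handle.

```bash
python3 -m handwheel '[[[14.2,15.5,0],0],[[14.2,15.5,0],0],[[14.2,15.5,0],0],[[14.2,15.5,0],0],[[14.2,15.5,0],0],[[14.2,15.5,-3],0],[[14.2,15.5,-5],0],[[14.2,15.5,-5],0]]' 0 60; python3 -m handwheel '[[[0,0,-1],0],[[0,0,-2],0],[[0,0,-3],0],[[0,0,-3.2],0],[[0,0,-3.2],0],[[0,0,-3.2],0],[[0,0,-3.2],0],[[0,0,-3.2],0]]'; python3 -m handwheel '[[[0,0,0],0],[[0,0,0],0],[[0,0,0],0],[[0,0,0],0],[[0,0,0],0],[[0,0,0],0],[[0,0,0],0],[[0,0,0],0]]' 1 60
```

```text
time_s: 12.5
position: [0.6116, 0.0788, 0.0994]
tcp_rot: [0.769, 0.64, -0.002, -0.002]
wrist_force: [-0.1, -0.5, -0.4]
opening: 0.499
gripper_force: 0.0
time_s: 13.5
position: [0.6147, 0.0797, 0.0706]
tcp_rot: [0.768, 0.64, 0.0, 0.0]
wrist_force: [0.6, -0.5, 0.4]
opening: 0.503
gripper_force: 0.0
time_s: 14.5
position: [0.6133, 0.0799, 0.0706]
tcp_rot: [0.768, 0.64, -0.001, -0.001]
wrist_force: [-4.7, -0.0, 5.3]
opening: 0.146
gripper_force: 62.0
```

```bash
python3 -m handwheel '[[[-0.36,-2,0],0],[[-0.91,-5,0],0],[[-1.46,-8,0],0],[[-2,-11,0],0],[[-2.55,-14,0],0],[[-3,-16.5,0],0],[[-3.3,-17.9,0],0],[[-3.3,-17.9,0],0]]'; python3 -m handwheel '[[[0,-0.2,0],0],[[-0.1,-0.3,0],0],[[-0.1,-0.4,0],0],[[-0.1,-0.5,0],0],[[-0.1,-0.5,0],0],[[-0.1,-0.5,0],0],[[-0.1,-0.5,0],0],[[-0.1,-0.5,0],0]]'
```

```text
time_s: 15.5
position: [0.5795, -0.1006, 0.0706]
tcp_rot: [0.769, 0.639, -0.002, -0.001]
wrist_force: [-6.7, -0.5, 6.4]
opening: 0.145
gripper_force: 62.1
time_s: 16.5
position: [0.5793, -0.1019, 0.0706]
tcp_rot: [0.769, 0.64, 0.0, -0.003]
wrist_force: [-5.4, 5.8, 6.6]
opening: 0.146
gripper_force: 62.2
```

The cover has hit its stop (0.185 m travelled). Release, lift and look into the mouth.

```bash
python3 -m handwheel '[[[0.1,0.4,0],0],[[0.1,0.4,0],0],[[0.1,0.4,0],0],[[0.1,0.4,0],0],[[0.1,0.4,2],0],[[0.1,0.4,5],0],[[0.1,0.4,9],0],[[0.1,0.4,9],0]]' 0 30
python3 - <<'E'
from h import *
d=snap("scene","pics/s6.png"); t=snap("top","pics/t6.png")
a=cv2.resize(d["img"][150:270,225:345,::-1],(400,400),interpolation=cv2.INTER_CUBIC)
b=cv2.resize(t["img"][160:260,215:315,::-1],(400,400),interpolation=cv2.INTER_CUBIC)
cv2.imwrite("pics/m6.png",np.hstack([a,b]))
E
```

```text
time_s: 17.5
position: [0.5855, -0.1016, 0.1668]
tcp_rot: [0.768, 0.64, 0.003, 0.005]
wrist_force: [0.6, 0.7, 0.5]
opening: 0.5
gripper_force: 0.0
```

View pics/m6.png

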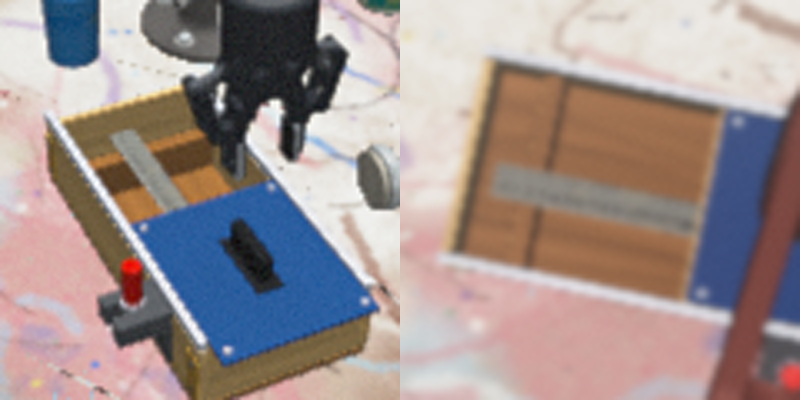

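Left panel: the cover is open and the pin parked at (130, 285). The grey rule shows in both panels, from (120, 135) to (180, 210) in the scene and from (494, 180) to (697, 220) in the top panel. I measure it.

```bash
python3 - <<'E'
from h import *
a=-.183; R=np.array([[np.cos(a),-np.sin(a)],[np.sin(a),np.cos(a)]]); C=np.array([.5997,.0015])
for n in("top","scene"):
    d=grab_frame(n); im=cv2.imread(f"pics/{n[0]}6.png")[:,:,::-1]
    hsv=cv2.cvtColor(np.ascontiguousarray(im),cv2.COLOR_RGB2HSV).astype(int); H,S,V=hsv[...,0],hsv[...,1],hsv[...,2]
    m=((S<75)&(V>80)).astype(np.uint8)
    # restrict to mouth polygon
    poly=np.array([proj(d,np.r_[C+R@p,.056]) for p in((-.055,0),(.055,0),(.055,.162),(-.055,.162))])
    mk=np.zeros(m.shape,np.uint8); cv2.fillPoly(mk,[poly.astype(np.int32)],1); m&=mk
    k,l,s,c=cv2.connectedComponentsWithStats(m); i=1+np.argmax(s[1:,4])
    ys,xs=np.nonzero(l==i)
    P=np.array([R.T@(onplane(d,u,v,.056)[:2]-C) for u,v in zip(xs,ys)])*1000
    r=cv2.minAreaRect(P.astype(np.float32)); print(n,len(xs),r, "ymax",P[:,1].max(),P[:,1].min())
    f=cv2.fitLine(P.astype(np.float32),cv2.DIST_L2,0,.01,.01).ravel(); print(" slope dx/dy",f[0]/f[1],"x at 92:",f[2]+(92-f[3])*f[0]/f[1])
for y in(90,92): 
    print(C+R@[0,y/1000])
E
```

```text
top 416 ((-11.779512405395508, 73.67735290527344), (26.224510192871094, 147.75460815429688), 0.5106925368309021) ymax 147.56216514965524 -0.14378195646764408
 slope dx/dy -0.0053516696 x at 92: -11.817306
scene 229 ((-6.304262161254883, 85.33702087402344), (134.87225341796875, 48.18545150756836), 88.97026824951172) ymax 152.92581918157504 17.671387320188437
 slope dx/dy -0.016031522 x at 92: -12.289568
[0.61607823 0.0899972 ]
[0.61644219 0.0919638 ]
```

```bash
python3 - <<'E'
from h import *
s=manip.sense(); print(np.array([.6043,.0922,.016])-s["position"],s["position"])
E
```

```text
[ 0.02368362  0.19233597 -0.14345843] [ 0.58061638 -0.10013597  0.15945843]
```

```bash
python3 -m handwheel '[[[2.4,19.2,0],0],[[2.4,19.2,0],0],[[2.4,19.2,0],0],[[2.4,19.2,0],0],[[2.4,19.2,0],0],[[2.4,19.2,-3],0],[[2.4,19.2,-6],0],[[2.4,19.2,-8],0]]' -0.4 30; python3 -m handwheel '[[[0,0,-1],0],[[0,0,-2],0],[[0,0,-3],0],[[0,0,-4],0],[[0,0,-5],0],[[0,0,-6],0],[[0,0,-6.3],0],[[0,0,-6.3],0]]'
```

```text
time_s: 18.7
position: [0.6041, 0.0896, 0.078]
tcp_rot: [0.769, 0.639, -0.001, -0.001]
wrist_force: [-0.2, 0.6, -0.7]
opening: 0.7
gripper_force: 0.0
time_s: 19.7
position: [0.6053, 0.0917, 0.017]
tcp_rot: [0.768, 0.64, -0.0, -0.0]
wrist_force: [0.7, 0.2, -0.7]
opening: 0.7
gripper_force: 0.0
```

```bash
python3 -m handwheel '[[[0,0,0],0],[[0,0,0],0],[[0,0,0],0],[[0,0,0],0],[[0,0,0],0],[[0,0,0],0],[[0,0,0],0],[[0,0,0],0]]' 1 30; python3 -m handwheel '[[[0,0,0.2],0],[[0,0,0.4],0],[[0,0,0.6],0],[[0,0,0.8],0],[[0,0,1],0],[[0,0,1],0],[[0,0,1],0],[[0,0,1],0]]'
```

```text
time_s: 20.7
position: [0.606, 0.0917, 0.0179]
tcp_rot: [0.768, 0.64, 0.0, 0.0]
wrist_force: [-0.6, 0.2, 5.5]
opening: 0.288
gripper_force: 29.6
time_s: 21.7
position: [0.6054, 0.0916, 0.0272]
tcp_rot: [0.768, 0.64, -0.0, -0.0]
wrist_force: [-0.5, -0.0, -0.9]
opening: 0.294
gripper_force: 29.5
```

Rule gripped (opening 0.29 ≈ 26 mm). I tilt it by lifting end a, then draw it endways along the case's +y.

```bash
python3 -m handwheel '[[[0,0,0.7],0],[[0,0,1.4],0],[[0,0,2],0],[[0.4,2,2.6],0],[[0.7,3.9,3.2],0],[[1.1,5.9,3.8],0],[[1.1,5.9,3.8],0],[[1.1,5.9,3.8],0]]'
```

```text
time_s: 22.7
position: [0.6165, 0.1511, 0.0653]
tcp_rot: [0.768, 0.64, -0.0, 0.0]
wrist_force: [0.1, -0.0, -1.4]
opening: 0.29
gripper_force: 29.8
```

```bash
python3 -m handwheel '[[[0.2,1,0.2],0],[[0.4,2,0.4],0],[[0.5,3,0.6],0],[[0.7,4,0.8],0],[[0.7,4,0.8],0],[[0.8,4.5,1.5],0],[[0.9,5,2.2],0],[[0.9,5,2.2],0]]'
```

```text
time_s: 23.7
position: [0.6266, 0.2014, 0.0888]
tcp_rot: [0.768, 0.64, 0.001, 0.0]
wrist_force: [0.3, 0.5, -1.6]
opening: 0.285
gripper_force: 30.0
```

```bash
python3 -m handwheel '[[[0.2,1,0.6],0],[[0.4,2,1.2],0],[[0.5,3,2],0],[[0.7,4,3],0],[[0.8,4.5,4],0],[[0.9,5,5],0],[[0.9,5,6],0],[[0.9,5,6],0]]'
python3 - <<'E'
from h import *
a=-.183; R=np.array([[np.cos(a),-np.sin(a)],[np.sin(a),np.cos(a)]]); C=np.array([.5997,.0015])
d=grab_frame("top"); s=manip.sense(); g=R.T@(s["position"][:2]-C); print("grip case",g,s["wrist_force"],s["position"])
im=d["img"]; hsv=cv2.cvtColor(im,cv2.COLOR_RGB2HSV).astype(int); S,V=hsv[...,1],hsv[...,2]
# profile along case y on rule's x line: grey pixels at x=-12 (any height little parallax)
for y in range(-20,320,10):
    u,v=proj(d,np.r_[C+R@[-.012,y/1000],.08]); q=hsv[int(round(v)),int(round(u))]; print(y,q.tolist(),end="; ")
snap("scene","pics/s7.png")
E
```

```text
time_s: 24.7
position: [0.6354, 0.2507, 0.1489]
tcp_rot: [0.768, 0.64, 0.001, 0.001]
wrist_force: [-0.0, -0.7, -0.1]
opening: 0.291
gripper_force: 30.0
grip case [-0.01072498  0.25120766] [-0.53950776  0.44914462 -1.91045862] [0.63486895 0.25046477 0.14799937]
-20 [112, 121, 137]; -10 [13, 97, 181]; 0 [12, 131, 168]; 10 [12, 131, 165]; 20 [12, 62, 139]; 30 [17, 19, 122]; 40 [15, 20, 128]; 50 [15, 21, 121]; 60 [14, 22, 126]; 70 [15, 28, 129]; 80 [17, 32, 145]; 90 [18, 37, 152]; 100 [19, 35, 151]; 110 [18, 31, 147]; 120 [18, 31, 140]; 130 [15, 26, 139]; 140 [18, 22, 139]; 150 [15, 19, 131]; 160 [16, 21, 134]; 170 [18, 19, 135]; 180 [18, 19, 134]; 190 [18, 22, 151]; 200 [17, 24, 146]; 210 [18, 24, 140]; 220 [16, 18, 153]; 230 [21, 17, 150]; 240 [20, 16, 141]; 250 [16, 18, 155]; 260 [12, 34, 97]; 270 [8, 66, 62]; 280 [6, 65, 63]; 290 [4, 112, 116]; 300 [4, 117, 137]; 310 [4, 111, 110];
```

End b is at case y ≈ +23 mm, clear of the roof, with a tilt of about 20°. I grip more firmly and lift straight up.

```bash
python3 -m handwheel '[[[0,0,0],0],[[0,0,1],0],[[0,0,3],0],[[0,0,5],0],[[0,0,7.5],0],[[0,0,10],0],[[0,0,12],0],[[0,0,13],0]]' 1 60;  python3 -m handwheel '[[[0,0,1.5],0],[[0,0,4],0],[[0,0,6.5],0],[[0,0,9],0],[[0,0,11],0],[[0,0,12],0],[[0,0,12],0],[[0,0,12],0]]'; python3 -m handwheel '[[[0,0,0],0],[[0,0,0],0],[[0,0,0],0],[[0,0,0],0],[[0,0,0],0],[[0,0,0],0],[[0,0,0],0],[[0,0,0],0]]'
python3 - <<'E'
from h import *
a=-.183; R=np.array([[np.cos(a),-np.sin(a)],[np.sin(a),np.cos(a)]]); C=np.array([.5997,.0015])
d=snap("scene","pics/s8.png"); s=manip.sense(); print(s["position"],s["wrist_force"],s["dq"].round(4))
m0=cv2.imread("pics/s6.png").astype(int); m1=cv2.imread("pics/s8.png").astype(int)
# expected rule line for tilts: report proj of end b for tilt angles & grey test along
g=s["position"]+[0,0,.033]; dy=np.r_[R@[0,-1],0]
hsv=cv2.cvtColor(d["img"],cv2.COLOR_RGB2HSV).astype(int)
for t in range(0,95,5):
    k=[]
    for L in range(40,240,10):
        p=g+L/1000*(dy*np.cos(np.deg2rad(t))+np.array([0,0,-np.sin(np.deg2rad(t))])); u,v=proj(d,p).round().astype(int)
        k.append(hsv[v,u,1]<60)
    print(t,sum(k),proj(d,p).round(),round(p[2],3))
h=hsv; red=np.zeros(h.shape[:2],bool); red[215:255,250:280]=1; red&=((h[...,0]<6)|(h[...,0]>174))&(h[...,1]>170); ys,xs=np.nonzero(red); print("pin",len(xs),xs.mean(),ys.mean())
for n in("blue","driver"): pass
df=np.abs(m1-m0).max(2)>40; df=df.astype(np.uint8); k,l,st,c=cv2.connectedComponentsWithStats(df); print([s_.tolist() for s_ in st[1:] if s_[4]>15])
E
```

```text
time_s: 25.8
position: [0.6354, 0.2509, 0.2803]
tcp_rot: [0.768, 0.64, 0.002, 0.001]
wrist_force: [-0.1, -0.1, -1.5]
opening: 0.271
gripper_force: 58.8
time_s: 26.8
position: [0.6341, 0.2505, 0.3957]
tcp_rot: [0.768, 0.64, -0.001, -0.001]
wrist_force: [0.0, 0.1, -1.5]
opening: 0.276
gripper_force: 58.9
time_s: 27.8
position: [0.6345, 0.2507, 0.3973]
tcp_rot: [0.768, 0.64, 0.0, 0.0]
wrist_force: [0.0, -0.4, -1.8]
opening: 0.272
gripper_force: 58.8
[0.63448694 0.2506751  0.39730827] [-0.25456368 -0.35774873 -1.8874559 ] [-0.0009  0.0008 -0.0012  0.0004  0.0006  0.001 ]
0 20 [278. 101.] 0.43
5 20 [278. 108.] 0.41
10 20 [277. 115.] 0.39
15 20 [277. 121.] 0.371
20 20 [276. 126.] 0.352
25 20 [274. 131.] 0.333
30 20 [273. 135.] 0.315
35 20 [271. 139.] 0.298
40 20 [270. 141.] 0.282
45 20 [268. 144.] 0.268
50 20 [266. 145.] 0.254
55 20 [264. 146.] 0.242
60 20 [262. 147.] 0.231
65 20 [259. 146.] 0.222
70 20 [257. 146.] 0.214
75 19 [255. 144.] 0.208
80 19 [252. 143.] 0.204
85 19 [250. 141.] 0.201
90 20 [248. 138.] 0.2
pin 66 264.1666666666667 233.3030303030303
[[40, 0, 8, 4, 19], [22, 0, 314, 204, 17300], [230, 0, 22, 2, 39], [56, 64, 18, 45, 302], [38, 111, 7, 8, 30], [0, 118, 3, 13, 27], [4, 136, 7, 7, 33], [74, 157, 10, 10, 46], [44, 175, 42, 7, 118], [31, 182, 53, 25, 587], [65, 182, 8, 5, 25], [0, 185, 22, 11, 74], [258, 189, 23, 25, 218], [0, 192, 30, 33, 484], [78, 212, 6, 5, 16], [52, 228, 38, 17, 178], [3, 239, 11, 10, 27], [25, 242, 20, 10, 48], [57, 247, 22, 23, 170], [79, 249, 17, 32, 178], [22, 253, 29, 10, 81], [46, 260, 9, 13, 48], [17, 268, 12, 15, 69], [19, 275, 41, 20, 333]]
```

```bash
python3 -c "
from bench import order; print(order.job_done())"
```

```text
the job is handed in; nothing more can be done
None
```

The job is handed in at about 28 s: the pin is parked upright in the notch, the cover is fully open against its stop, and the gripper holds the rule steady and clear of the case, its lowest point at least 11 cm above the cover by calculation.

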